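Lay out a collet set-up beside the lathe

ROBOT

A 6-joint arm with a two-finger parallel gripper is mounted at the origin on the work surface. World frame = base frame: x ahead of the robot, y to its left, z up, the work surface at z = 0. Lengths are in m, angles in degrees, forces in N, time in s.
With the tool pointing down it reaches from about 0.4 to 0.825 m from the base axis. Payload 7 kg.
Tool frame: the origin (TCP) lies at the very end of the fingers, on their centre line; the grasp point (between the pads) lies behind it (r.grasp_offset is the z of the grasp point in the tool frame, in m); z points along the fingers, y is the direction in which the jaws open and shut (so a half turn about z gives the same grasp; the last joint's range is limited). The gripper opens to 88 mm and grips with 3 to 60 N. Pads are 19 mm wide; open, the fingers measure 130 mm over their backs; the gripper's body (78 mm by 193 mm) begins 47 mm behind the grasp point.
Start: joints at [-58.035, 20.546, 0.682, 0, -70.136, -16.507], TCP at [0.18, -0.651, 0.227] pointing down, gripper open.
Joint ranges: [-176.03, 176.03], [-82.01, 121.73], [-58.28, 71.71], [-173.87, 95.51], [-174.79, -0.11], [-173.66, 173.66]. Speed limits (degrees/s): [136.94, 136.94, 172.46, 180, 180, 180].

INTERFACE

Orientations are given as [roll, pitch, yaw] about the fixed x, y, z axes, in that order (R = Rz(yaw) Ry(pitch) Rx(roll)).
In Python, from plant import r gives the robot as it stands. The module is installed in compiled form; this text tells all that it offers.
- The arm moves only by the tool servo_tool, never from a script. Its argument "targets" is a list of rows, each an object of numbers: "dx", "dy", "dz": the shift along the world's x, y, z in cm; "spin": the turn about the world's z in rad; "grip": the opening in per cent of the stroke, from 0 (shut) to 100 (fully open). A call has exactly 10 rows; each row is the pose to reach, as a shift and turn from the pose commanded when the call began; what a row does not reach only later rows make up. A row lasts 1/12 s, in which the tool goes at most 41.7 mm and 7.16 degrees, less where a joint would pass 70% of its speed; a pose out of reach is approached as far as the arm can. A call with a gripper value outside its range is refused whole. The fingers move at their own pace and stop on an object; "squeeze" is the grip in N (left out, the last holds). Time passes only in rows, so rows that repeat a pose let the fingers close, or fill a call up. It gives the time, the measured TCP pose, the force and the opening at its end, in the units of the state.
- r.get_state(): the state, without advancing time (a new reading comes with each control period).
- r.capture(name): name is "scene" or "side" or "wrist"; returns the picture (420x560x3 uint8, blue, green, red); there is no depth.
- r.get_calibration(name): a dict with "K" (3x3 intrinsics, pixels), "extrinsics" (4x4, takes a point from camera to world coordinates). Camera axes: x right, y down, z forward; pixel columns grow to the right and rows downward; lengths in m; the calibration is good to about 2 mm. A picture is of the moment at which its call begins: read the wrist's pose just before it. get_calibration takes no time and is no camera call; for the wrist camera it gives the pose at the moment of the call.
- r.close_job(): hands the job in, once; it reports no verdict.
Trained networks look in the newest picture that a camera, given by its name, has taken for a name from the list of things; names that differ only in an ending like _2 or _b are one class to them, and where a whole thing is asked for, a point or a joint stands for the part that bears it (a point fixed in the world has none). Each returns a list of dicts, best first, with "p" (0 to 1); they miss things now and then, are a little off and sometimes report something else, mostly with a low value. They report only what shows in the picture. A call takes as long as a camera call. They do not tell look-alikes from the thing itself.
- r.cut_out(name, camera): "mask" (420x560 bool, what is visible of it) and "extent" ([left, top, right, bottom] in pixels, round what is visible of it).
The state is a dict: "time_s": time; "joints": joint angles; "qd": joint speeds; "joint_torque": joint torques, N m; "tcp_pos": TCP position; "eef_rot": TCP orientation; "contact_force": force on the tool from outside, world axes, zero at the start; "moment": the same for the moment, N m; "gripper_width": finger opening in m.
Only numpy, scipy, OpenCV 4.12 (cv2) and the standard library are available. Lean on these libraries where they do the work, as an engineer would, in place of code of your own. Each camera call takes 0.05 s, during which the arm holds its last target. There are 200 camera calls.

TASK

Lay out the lathe set-up on the light plywood board, using the loose steel pieces on the brown wooden board. Put the thin spacer ring over the nose of the round chuck and then the notched nut over the nose on top of it, both lying flat; stand the small slitted collet on the middle of the square block; stand the tall hollow sleeve on the plywood halfway between chuck and block, and the cone-nosed collet point up straight behind the sleeve (square to the line from chuck to block, on the side away from the robot), 65 mm from it centre to centre. Leave the blue-lidded tub and the hex key where they are.

Things in the scene. Friction and masses are not known exactly. Their poses are not given: they have to be found in the camera images.
- chuck: Round steel chuck fixed on the plywood (its top 16 mm above the table). Flange 80 mm diameter, 30 mm high; central nose 22 mm diameter, 30 to 60 mm above the plywood, last 5 mm tapered to 15. Origin: centre of underside, on the plywood. z up; y along the chuck-block line, to the left seen from the robot; x square to it, away from the robot. Block 190 mm off (centres), on either side.
- block: Square steel setting block 56 x 56 mm, 30 mm high, flat top with four small dark corner holes, fixed on the same plywood. Origin: centre of its underside, on the plywood; its axes are parallel to the chuck's.
- sleeve: Loose hollow steel sleeve: plain upright tube, 36 mm outside diameter, 55 mm high, 24 mm bore open at the top, three slits. Origin: centre of its underside; z up along its axis. Like all loose pieces and the tub it starts upright on the brown board (top 16 mm above the table), in two rows of three about 110 mm apart along x, neighbours at least 75 mm apart, centre to centre.
- cone_collet: Loose steel cone-nosed collet: cylinder 40 mm diameter and 32 mm high, above it a cone that narrows to 14 mm at the top, 62 mm high in all. Origin: centre of its underside; z up along its axis. (Similar noses in the dark rack at the back of the table are fixed stock and not meant.)
- small_collet: Loose small steel collet with eight slits radiating on its top: 34 mm high, 29 mm diameter over its upper 20 mm, narrowing below to a foot of 24 mm diameter. Origin: centre of its underside; z up along its axis.
- spacer: Loose thin steel spacer ring lying flat: outside diameter 52 mm, bore 34 mm, 14 mm high, bright and plain. Origin: centre of its underside; z up along its axis.
- nut: Loose round steel clamp nut lying flat: outside diameter 46 mm, bore 34 mm, 24 mm high, with four dark notches round its rim. Origin: centre of its underside; z up along its axis.
- tub: Bystander: white plastic tub with a blue lid, 45 mm diameter, 32 mm high, loose on the brown board among the pieces; leave it. Origin: centre of its underside.
- hex_key: Bystander: dark L-shaped hex key, 7 mm thick, long leg 85 mm, lying loose along the plywood's edge nearest the robot; leave it. Origin: middle of its long leg, underside; long leg along y.
Mind the look-alikes: they are no part of the job. What is shaped like the nut but orange or yellow is not meant. What is shaped like the spacer but pink is not meant.

How it is judged (in metres and radians):
At the end, for the whole second after the job is handed in: All upright, at rest, released: spacer then nut seated round the nose (within 9 mm of its axis); small collet on the block (12 mm of centre); sleeve on the plywood halfway (12 mm along and across); cone collet behind it, 53 to 77 mm centre to centre, within 16 mm of halfway (horizontal distance between each of spacer, nut and chuck below 0.009 m and z of spacer in the frame of chuck between 0.026 and 0.034 m and z of nut in the frame of chuck between 0.04 and 0.048 m and horizontal distance between small_collet and block below 0.012 m and z of small_collet in the frame of block between 0.026 and 0.034 m and ((y of sleeve in the frame of chuck between 0.083 and 0.107 m and y of cone_collet in the frame of chuck between 0.079 and 0.111 m) or (y of sleeve in the frame of chuck between -0.107 and -0.083 m and y of cone_collet in the frame of chuck between -0.111 and -0.079 m)) and horizontal distance between sleeve and block below 0.11 m and x of sleeve in the frame of chuck between -0.012 and 0.012 m and z of sleeve in the frame of chuck between -0.004 and 0.004 m and x of cone_collet in the frame of chuck between 0.04 and 0.09 m and horizontal distance between cone_collet and sleeve between 0.053 and 0.077 m and z of cone_collet in the frame of chuck between -0.004 and 0.004 m and angle between each of sleeve, cone_collet, small_collet, spacer, nut's own z axis and vertical below 0.12 rad and linear speed of each of sleeve, cone_collet, small_collet, spacer, nut below 0.02 m/s and angular speed of each of sleeve, cone_collet, small_collet, spacer, nut below 0.3 rad/s); the robot touches nothing.
It fails at once if the tub is shifted by more than 25 mm (distance of tub from where it was at the start of the episode above 0.025 m).
It fails at once if the hex key is shifted by more than 25 mm (distance of hex_key from where it was at the start of the episode above 0.025 m).
It also fails if it takes over 120 s, if anything falls off the work surface, if the arm or the gripper's body presses on something with over 40 N, if the wrist force passes 120 N, or if a joint passes its speed limit or range.

## Working session

There is one attempt and no reset: what is moved stays moved. The work goes in short steps, Python scripts to look and compute and a tool call to move; the robot and the scene stay as the last step left them, time stands still between calls to the robot, and variables do not carry over. Pictures are saved under pics/ and viewed, about 12 in all and at most 16, crops included, and the job is handed in when it is done.

Besides the shell and the picture viewer there is one more tool, called as name([rows], argument=value, ...), one row to a line, values as JSON. servo_tool: Moves the arm, as the interface text tells. Its arguments: {"type":"object","properties":{"targets":{"type":"array"},"squeeze":{"type":"number"}},"required":["targets"]}

```bash
mkdir -p pics
cat > h.py <<'E'
import numpy as np,cv2
from plant import r
def snap(n,f):
    im=r.capture(n); cv2.imwrite('pics/'+f,im); return im
def ray(cam,u,v,z,cal=None):
    c=cal or r.get_calibration(cam); K=np.array(c['K']);T=np.array(c['extrinsics'])
    d=T[:3,:3]@np.linalg.solve(K,[u,v,1]); o=T[:3,3]
    return o+d*(z-o[2])/d[2]
def proj(cam,p):
    c=r.get_calibration(cam); K=np.array(c['K']);T=np.linalg.inv(np.array(c['extrinsics']))
    q=K@(T[:3,:3]@np.array(p)+T[:3,3]); return q[:2]/q[2]
E
python3 - <<'E'
from h import *
a=snap('scene','a.png');b=snap('side','b.png')
print(r.get_state()['time_s'],r.grasp_offset, r.get_state()['eef_rot'])
for c in ('scene','side'):
    T=np.array(r.get_calibration(c)['extrinsics']);print(c,T[:3,3].round(3),T[:3,2].round(2))
    for n,h in dict(chuck=.03,block=.03,sleeve=.055,cone_collet=.03,small_collet=.034,spacer=.014,nut=.024,tub=.032,hex_key=.007).items():
        for d in r.cut_out(n,c)[:3]:
            e=d['extent'];u=(e[0]+e[2])/2;v=(e[1]+e[3])/2
            print(n,round(d['p'],2),np.round(e),ray(c,u,v,.016+h/2)[:2].round(3))
E
```

```text
0.1 -0.0188 [ 1.79913222e+02 -8.36954686e-03 -1.64551907e+02]
scene [1.329 0.566 0.668] [-0.73 -0.43 -0.54]
chuck 0.72 [131. 158. 168. 187.] [ 0.496 -0.312]
block 0.76 [190. 177. 225. 207.] [ 0.506 -0.122]
sleeve 0.78 [312. 224. 329. 263.] [0.579 0.21 ]
cone_collet 0.87 [268. 218. 287. 250.] [0.577 0.111]
small_collet 0.61 [360. 253. 376. 274.] [0.58  0.313]
spacer 0.77 [287. 204. 310. 223.] [0.478 0.107]
spacer 0.65 [334. 185. 357. 201.] [0.35  0.166]
nut 0.8 [372. 221. 394. 246.] [0.469 0.301]
nut 0.79 [381. 194. 397. 215.] [0.359 0.276]
nut 0.77 [433. 251. 463. 277.] [0.507 0.445]
hex_key 0.68 [191. 167. 217. 176.] [ 0.411 -0.204]
side [0.197 0.636 0.754] [ 0.27 -0.6  -0.75]
chuck 0.72 [304.  97. 333. 126.] [ 0.506 -0.308]
block 0.91 [275. 143. 307. 169.] [ 0.501 -0.113]
sleeve 0.76 [186. 223. 208. 252.] [0.572 0.207]
sleeve 0.4 [198. 193. 220. 218.] [0.593 0.121]
cone_collet 0.6 [201. 189. 218. 218.] [0.602 0.107]
spacer 0.82 [305. 260. 332. 285.] [0.319 0.169]
spacer 0.6 [252. 216. 274. 233.] [0.47  0.106]
nut 0.83 [274. 304. 304. 331.] [0.332 0.284]
nut 0.79 [157. 348. 187. 382.] [0.475 0.446]
nut 0.74 [208. 286. 233. 312.] [0.463 0.304]
tub 0.88 [233. 243. 256. 270.] [0.466 0.201]
tub 0.21 [209. 288. 233. 312.] [0.461 0.306]
hex_key 0.64 [151. 268. 172. 291.] [0.592 0.31 ]
```

View pics/a.png

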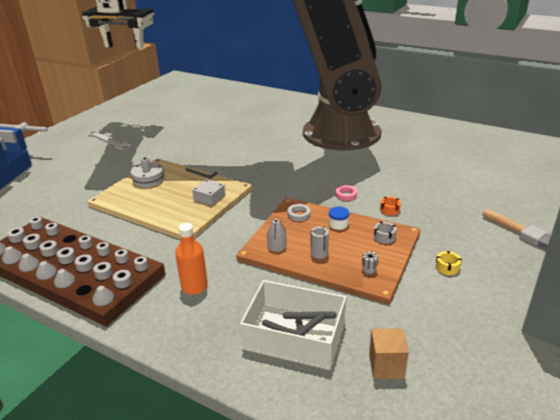

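View pics/b.png

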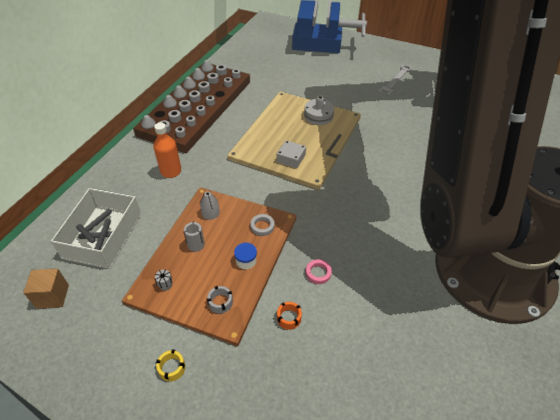

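The scene image shows the plywood with chuck (147,172) and block (208,192). The brown board holds the spacer (298,213), tub (339,217), nut (384,233), cone (277,235), sleeve (319,243) and small collet (369,262). The look-alikes (pink, orange, yellow) lie off the board. Next I go above the plywood for a close look.

servo_tool([
  {"dx":3,"dy":3,"dz":1,"spin":-0.05,"grip":100},
  {"dx":5,"dy":6,"dz":2,"spin":-0.1,"grip":100},
  {"dx":8,"dy":9,"dz":3,"spin":-0.15,"grip":100},
  {"dx":10,"dy":12,"dz":4,"spin":-0.2,"grip":100},
  {"dx":12,"dy":15,"dz":5,"spin":-0.27,"grip":100},
  {"dx":14,"dy":18,"dz":6,"spin":-0.27,"grip":100},
  {"dx":16,"dy":21,"dz":7,"spin":-0.27,"grip":100},
  {"dx":18,"dy":24,"dz":8,"spin":-0.27,"grip":100},
  {"dx":20,"dy":27,"dz":9,"spin":-0.27,"grip":100},
  {"dx":22,"dy":30,"dz":10,"spin":-0.27,"grip":100},
])

```text
time_s: 1.83
tcp_pos: [0.4005, -0.349, 0.3274]
eef_rot: [-180.0, 0.0, 180.0]
contact_force: [0.5, -0.4, -0.3]
gripper_width: 0.0875
```

servo_tool([
  {"dx":2,"dy":3,"dz":0},
  {"dx":4,"dy":6,"dz":0},
  {"dx":6,"dy":9,"dz":0},
  {"dx":8,"dy":12,"dz":0},
  {"dx":10,"dy":14,"dz":0},
  {"dx":10,"dy":14,"dz":0},
  {"dx":10,"dy":14,"dz":0},
  {"dx":10,"dy":14,"dz":0},
  {"dx":10,"dy":14,"dz":0},
  {"dx":10,"dy":14,"dz":0},
])

```text
validation failed for argument at $.ta...
```

```bash
cat >> h.py <<'E'
H=dict(chuck=.03,block=.03,sleeve=.055,cone_collet=.032,small_collet=.034,spacer=.014,nut=.024,tub=.032,hex_key=.007)
def fit(n,d,cal,base=.016,rad=None):
    """fit piece centre by matching mask with its projected profile outline (vertical solid of revolution)"""
    from scipy.optimize import minimize
    P=dict(sleeve=[(.018,0),(.018,.055)],cone_collet=[(.02,0),(.02,.032),(.007,.062)],small_collet=[(.012,0),(.012,.014),(.0145,.014),(.0145,.034)],
      spacer=[(.026,0),(.026,.014)],nut=[(.023,0),(.023,.024)],tub=[(.0225,0),(.0225,.032)],chuck=[(.04,0),(.04,.03),(.011,.03),(.011,.055),(.0075,.06)],block=[(.0396,0),(.0396,.03)])[n]
    K=np.array(cal['K']);T=np.linalg.inv(np.array(cal['extrinsics']))
    ph=np.linspace(0,2*np.pi,5 if n=='block' else 37)[:-1]
    def mask(x):
        m=np.zeros((420,560),np.uint8); off=x[2] if n=='block' else 0
        rings=[]
        for R,z in P:
            p=np.c_[x[0]+R*np.cos(ph+np.pi/4+off),x[1]+R*np.sin(ph+np.pi/4+off),np.full(len(ph),base+z)]
            q=(T[:3,:3]@p.T).T+T[:3,3]; q=(K@q.T).T; rings.append(q[:,:2]/q[:,2:])
        for a,b in zip(rings,rings[1:]):
            cv2.fillConvexPoly(m,cv2.convexHull((np.r_[a,b]*16).astype(np.int32)),1,shift=4)
        return m
    g=d['mask'].astype(np.uint8)
    if n in('spacer','nut','sleeve'):
        cs,_=cv2.findContours(g,cv2.RETR_EXTERNAL,cv2.CHAIN_APPROX_NONE); g=g.copy(); cv2.drawContours(g,cs,-1,1,-1)
    e=d['extent']; x0=ray('',(e[0]+e[2])/2,(e[1]+e[3])/2,base+P[-1][1]/2,cal)[:2]
    def cost(x):
        m=mask(x); return 1-(m&g).sum()/max(1,(m|g).sum())
    s=np.array([[0,0],[.012,0],[0,.012]]); x0=np.array(x0)
    if n=='block': x0=np.r_[x0,0]; s=np.array([[0,0,0],[.012,0,0],[0,.012,0],[0,0,.3]])
    o=minimize(cost,x0,method='Nelder-Mead',options=dict(initial_simplex=x0+s,xatol=2e-4,fatol=1e-4))
    return o.x.round(4),round(1-o.fun,2)
def look(cam,names,f=None,top=2,base=.016):
    cal=r.get_calibration(cam); im=r.capture(cam)
    if f: cv2.imwrite('pics/'+f,im)
    for n in names:
        for d in r.cut_out(n,cam)[:top]:
            print(n,round(d['p'],2),np.round(d['extent']), *fit(n,d,cal,base) if n!='hex_key' else '')
def st():
    s=r.get_state(); print(round(s['time_s'],2),np.round(s['tcp_pos'],4),np.round(s['eef_rot'],2),np.round(s['contact_force'],1),round(s['gripper_width'],4))
E
python3 - <<'E'
from h import *
st();look('wrist',['chuck','block'],'c.png');print(r.get_calibration('wrist')['extrinsics'].round(3))
look('scene',['chuck','block','sleeve','cone_collet','small_collet','spacer','nut'])
look('side',['block','sleeve','cone_collet','spacer','nut','tub'],top=3)
E
```

```text
1.83 [ 0.4005 -0.349   0.3274] [-1.7998e+02  4.0000e-02  1.7999e+02] [ 0.5 -0.4 -0.3] 0.0875
chuck 0.69 [285. 208. 340. 270.] [ 0.5035 -0.3113] 0.95
block 0.86 [413. 215. 470. 259.] [ 0.5027 -0.1219 -0.0027] 0.96
[[-0.004  0.95   0.311  0.317]
 [ 1.     0.004 -0.    -0.35 ]
 [-0.001  0.311 -0.95   0.485]
 [ 0.     0.     0.     1.   ]]
chuck 0.64 [127. 159. 164. 185.] [ 0.5045 -0.3099] 0.9
block 0.79 [190. 180. 224. 207.] [ 0.5028 -0.1221 -0.0608] 0.93
block 0.54 [132. 161. 165. 187.] [ 0.5046 -0.3111  0.161 ] 0.85
sleeve 0.6 [310. 226. 330. 260.] [0.5758 0.2061] 0.87
cone_collet 0.72 [267. 218. 290. 252.] [0.5931 0.1172] 0.95
cone_collet 0.21 [189. 166. 219. 178.] [ 0.4539 -0.1605] 0.14
small_collet 0.5 [357. 252. 377. 275.] [0.578  0.3122] 0.76
small_collet 0.34 [133. 157. 167. 185.] [ 0.5162 -0.2955] 0.28
spacer 0.81 [335. 186. 359. 198.] [0.3452 0.1627] 0.85
spacer 0.54 [286. 204. 312. 221.] [0.4708 0.1034] 0.86
nut 0.95 [434. 254. 463. 277.] [0.5006 0.4433] 0.86
nut 0.74 [378. 196. 397. 214.] [0.361  0.2773] 0.82
block 0.61 [273. 142. 305. 169.] [ 0.5062 -0.1183  0.0783] 0.95
sleeve 0.93 [186. 224. 207. 253.] [0.5793 0.2058] 0.9
cone_collet 0.73 [200. 191. 220. 215.] [0.5965 0.1172] 0.87
spacer 0.88 [252. 212. 276. 234.] [0.4739 0.1043] 0.81
spacer 0.66 [199. 191. 218. 216.] [0.6043 0.108 ] 0.68
spacer 0.59 [305. 258. 330. 282.] [0.3233 0.1684] 0.86
nut 0.98 [207. 285. 230. 314.] [0.4668 0.3027] 0.9
nut 0.92 [277. 303. 303. 330.] [0.3365 0.2786] 0.88
nut 0.88 [155. 348. 184. 379.] [0.4773 0.4459] 0.88
tub 0.88 [233. 240. 256. 270.] [0.4661 0.1986] 0.91
```

View pics/c.png

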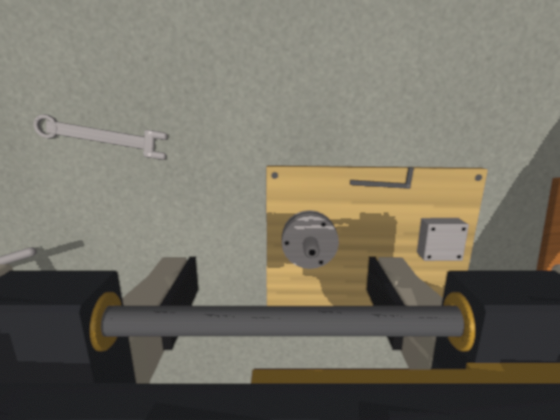

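The wrist view shows the chuck at (310,240) and block at (443,239), axis-aligned. The hex key is at the near edge (380,180). I now go in front of the brown board for one wrist look at all the pieces.

servo_tool([
  {"dx":0,"dy":3,"dz":0,"spin":0,"grip":100},
  {"dx":0,"dy":7,"dz":0,"spin":0,"grip":100},
  {"dx":0,"dy":11,"dz":0,"spin":0,"grip":100},
  {"dx":0,"dy":15,"dz":0,"spin":0,"grip":100},
  {"dx":0,"dy":19,"dz":0,"spin":0,"grip":100},
  {"dx":0,"dy":23,"dz":0,"spin":0,"grip":100},
  {"dx":0,"dy":27,"dz":0,"spin":0,"grip":100},
  {"dx":0,"dy":31,"dz":0,"spin":0,"grip":100},
  {"dx":0,"dy":35,"dz":0,"spin":0,"grip":100},
  {"dx":0,"dy":39,"dz":0,"spin":0,"grip":100},
])

```text
time_s: 3.57
tcp_pos: [0.3993, 0.0413, 0.3271]
eef_rot: [179.9, 0.1, -180.0]
contact_force: [1.0, -1.0, -0.6]
gripper_width: 0.0877
```

servo_tool([
  {"dx":0,"dy":4,"dz":0,"spin":0,"grip":100},
  {"dx":0,"dy":8,"dz":0,"spin":0,"grip":100},
  {"dx":0,"dy":11,"dz":0,"spin":0,"grip":100},
  {"dx":0,"dy":14,"dz":0,"spin":0,"grip":100},
  {"dx":0,"dy":15,"dz":0,"spin":0,"grip":100},
  {"dx":0,"dy":15,"dz":0,"spin":0,"grip":100},
  {"dx":0,"dy":15,"dz":0,"spin":0,"grip":100},
  {"dx":0,"dy":15,"dz":0,"spin":0,"grip":100},
  {"dx":0,"dy":15,"dz":0,"spin":0,"grip":100},
  {"dx":0,"dy":15,"dz":0,"spin":0,"grip":100},
])

```text
time_s: 4.4
tcp_pos: [0.4, 0.1885, 0.3268]
eef_rot: [180.0, 0.0, 179.9]
contact_force: [-0.3, 1.3, 0.9]
gripper_width: 0.0878
```

Run:
```python
from h import *
st();look('wrist',['sleeve','cone_collet','small_collet','spacer','nut','tub'],'d.png')
```

```text
4.4 [0.4    0.1885 0.3268] [1.7998e+02 2.0000e-02 1.7991e+02] [-0.3  1.3  0.9] 0.0878
sleeve 0.69 [282. 272. 306. 305.] [0.5747 0.2045] 0.9
cone_collet 0.59 [222. 280. 250. 304.] [0.5921 0.1169] 0.72
small_collet 0.53 [356. 274. 372. 300.] [0.5792 0.3089] 0.48
spacer 0.72 [205. 200. 243. 241.] [0.473  0.1052] 0.88
spacer 0.56 [242.  86. 278. 133.] [0.3218 0.1558] 0.91
nut 0.95 [326.  98. 360. 136.] [0.337 0.267] 0.89
nut 0.71 [431. 205. 474. 245.] [0.478  0.4331] 0.85
tub 0.93 [272. 194. 307. 234.] [0.4647 0.1975] 0.88
```

View pics/d.png

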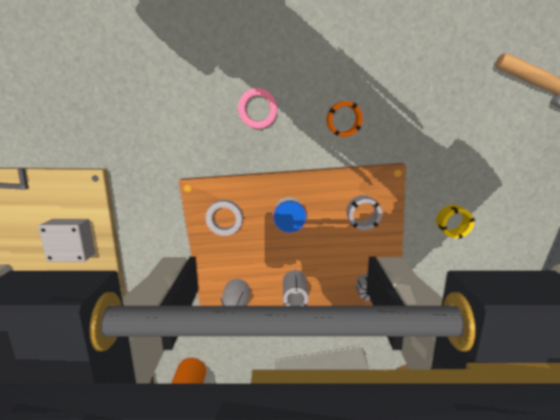

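The view shows the spacer (224,218), tub (290,215), nut (365,212), cone (236,293), sleeve (294,290) and small collet (365,287), all matching the scene and side estimates. Now I pick the spacer.

servo_tool([
  {"dx":2,"dy":-2.4,"dz":-3,"spin":0,"grip":80},
  {"dx":4,"dy":-4.8,"dz":-6,"spin":0,"grip":80},
  {"dx":6,"dy":-7,"dz":-9,"spin":0,"grip":80},
  {"dx":7.3,"dy":-8.4,"dz":-12,"spin":0,"grip":80},
  {"dx":7.3,"dy":-8.4,"dz":-15,"spin":0,"grip":80},
  {"dx":7.3,"dy":-8.4,"dz":-18,"spin":0,"grip":80},
  {"dx":7.3,"dy":-8.4,"dz":-20,"spin":0,"grip":80},
  {"dx":7.3,"dy":-8.4,"dz":-22,"spin":0,"grip":80},
  {"dx":7.3,"dy":-8.4,"dz":-24,"spin":0,"grip":80},
  {"dx":7.3,"dy":-8.4,"dz":-24,"spin":0,"grip":80},
])

```text
time_s: 5.58
tcp_pos: [0.4708, 0.1042, 0.0831]
eef_rot: [-179.8, -0.3, 179.9]
contact_force: [-0.8, 0.2, -0.3]
gripper_width: 0.0703
```

servo_tool([
  {"dx":0,"dy":0,"dz":-1.5,"spin":0,"grip":80},
  {"dx":0,"dy":0,"dz":-3,"spin":0,"grip":80},
  {"dx":0,"dy":0,"dz":-4.5,"spin":0,"grip":80},
  {"dx":0,"dy":0,"dz":-5.5,"spin":0,"grip":80},
  {"dx":0,"dy":0,"dz":-6.2,"spin":0,"grip":80},
  {"dx":0,"dy":0,"dz":-6.8,"spin":0,"grip":80},
  {"dx":0,"dy":0,"dz":-6.8,"spin":0,"grip":45},
  {"dx":0,"dy":0,"dz":-6.8,"spin":0,"grip":45},
  {"dx":0,"dy":0,"dz":-6.8,"spin":0,"grip":45},
  {"dx":0,"dy":0,"dz":-6.8,"spin":0,"grip":45},
], squeeze=25)

```text
time_s: 6.42
tcp_pos: [0.4734, 0.1057, 0.0193]
eef_rot: [180.0, 0.1, 180.0]
contact_force: [0.3, -0.1, 1.3]
gripper_width: 0.0502
```

servo_tool([
  {"dx":0,"dy":0,"dz":0,"spin":0,"grip":45},
  {"dx":0,"dy":0,"dz":0,"spin":0,"grip":45},
  {"dx":0,"dy":0,"dz":2,"spin":0,"grip":45},
  {"dx":0,"dy":0,"dz":5,"spin":0,"grip":45},
  {"dx":0,"dy":0,"dz":8,"spin":0,"grip":45},
  {"dx":0,"dy":0,"dz":11,"spin":0,"grip":45},
  {"dx":0,"dy":0,"dz":14,"spin":0,"grip":45},
  {"dx":0,"dy":0,"dz":16,"spin":0,"grip":45},
  {"dx":0,"dy":0,"dz":16,"spin":0,"grip":45},
  {"dx":0,"dy":0,"dz":16,"spin":0,"grip":45},
])

```text
time_s: 7.25
tcp_pos: [0.4731, 0.1057, 0.1796]
eef_rot: [179.9, 0.1, 180.0]
contact_force: [-0.6, -0.1, -2.1]
gripper_width: 0.0505
```

Run:
```python
from h import *
st();s=r.get_state()['tcp_pos']
for c in('side','scene'): look(c,['spacer'],base=s[2]-.003,top=3)
a=cv2.imread
A=r.capture('side');u,v=map(int,proj('side',s));B=r.capture('wrist')
print(u,v)
C=cv2.resize(A[max(0,v-50):v+40,max(0,u-60):u+60],(560,420));cv2.imwrite('pics/e.png',np.hstack([C,B])[:, :])
cv2.imwrite('pics/e.png',cv2.resize(np.hstack([C,B]),(800,300)))
```

```text
7.25 [0.4731 0.1057 0.1796] [1.7989e+02 1.2000e-01 1.7998e+02] [-0.6 -0.1 -2.1] 0.0505
spacer 0.75 [305. 258. 331. 284.] [0.2978 0.2638] 0.51
spacer 0.74 [260. 167. 276. 182.] [0.4697 0.1033] 0.22
spacer 0.79 [286. 142. 307. 157.] [0.4768 0.1022] 0.74
spacer 0.68 [337. 184. 357. 202.] [0.5807 0.2596] 0.46
260 171
```

View pics/e.png

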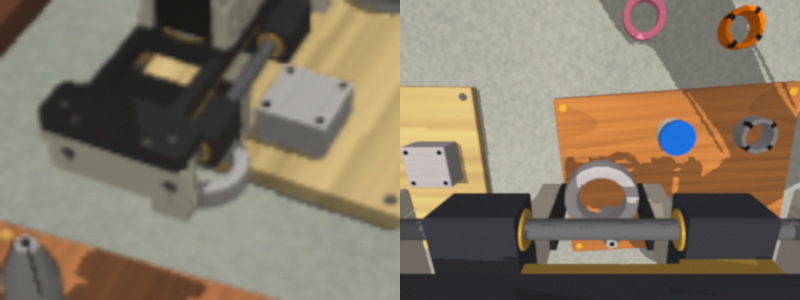

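The ring is held, and the wrist view shows it reaching up to about row 224. I compute its offset between the fingers.

Run:
```python
from h import *
im=cv2.imread('pics/e.png')
r.capture('wrist')
for d in r.cut_out('spacer','wrist')[:3]: print(d['p'],np.round(d['extent']))
ph=np.linspace(0,6.283,73)
for dx in(-.009,-.006,-.003,0,.003):
    p=np.array([proj('wrist',[.4731+dx+.026*np.cos(a),.1057+.026*np.sin(a),z]) for a in ph for z in(.1763,.1903)])
    print(dx,p.min(0).round(),p.max(0).round())
```

```text
0.97 [230. 225. 337. 311.]
0.88 [312.   0. 374.  60.]
-0.009 [229. 208.] [339. 316.]
-0.006 [230. 214.] [339. 321.]
-0.003 [230. 220.] [338. 326.]
0 [230. 226.] [338. 331.]
0.003 [231. 231.] [338. 336.]
```

Offset is about 0 (top row 225, predicted 226). I carry the spacer to the chuck.

servo_tool([
  {"dx":0.3,"dy":-4,"dz":0,"spin":0,"grip":45},
  {"dx":0.6,"dy":-8,"dz":0,"spin":0,"grip":45},
  {"dx":0.9,"dy":-12,"dz":0,"spin":0,"grip":45},
  {"dx":1.2,"dy":-16,"dz":0,"spin":0,"grip":45},
  {"dx":1.5,"dy":-20,"dz":0,"spin":0,"grip":45},
  {"dx":1.8,"dy":-24,"dz":0,"spin":0,"grip":45},
  {"dx":2.1,"dy":-28,"dz":0,"spin":0,"grip":45},
  {"dx":2.4,"dy":-32,"dz":0,"spin":0,"grip":45},
  {"dx":2.7,"dy":-36,"dz":0,"spin":0,"grip":45},
  {"dx":3.0,"dy":-39,"dz":0,"spin":0,"grip":45},
])

```text
time_s: 8.48
tcp_pos: [0.5025, -0.2875, 0.178]
eef_rot: [-180.0, -0.0, 179.9]
contact_force: [0.4, 0.9, -1.3]
gripper_width: 0.0502
```

servo_tool([
  {"dx":0.1,"dy":-2,"dz":0,"spin":0,"grip":45},
  {"dx":0.1,"dy":-2.7,"dz":0,"spin":0,"grip":45},
  {"dx":0.1,"dy":-2.7,"dz":0,"spin":0,"grip":45},
  {"dx":0.1,"dy":-2.7,"dz":-2,"spin":0,"grip":45},
  {"dx":0.1,"dy":-2.7,"dz":-4,"spin":0,"grip":45},
  {"dx":0.1,"dy":-2.7,"dz":-6,"spin":0,"grip":45},
  {"dx":0.1,"dy":-2.7,"dz":-7,"spin":0,"grip":45},
  {"dx":0.1,"dy":-2.7,"dz":-7,"spin":0,"grip":45},
  {"dx":0.1,"dy":-2.7,"dz":-7,"spin":0,"grip":45},
  {"dx":0.1,"dy":-2.7,"dz":-7,"spin":0,"grip":45},
])

```text
time_s: 9.32
tcp_pos: [0.5048, -0.3114, 0.1098]
eef_rot: [-180.0, 0.1, -180.0]
contact_force: [0.1, -0.2, -1.5]
gripper_width: 0.0503
```

Run:
```python
from h import *
st();snap('wrist','f.png')
```

```text
9.32 [ 0.5048 -0.3114  0.1098] [-1.7996e+02  8.0000e-02 -1.7996e+02] [ 0.1 -0.2 -1.5] 0.0503
```

View pics/f.png

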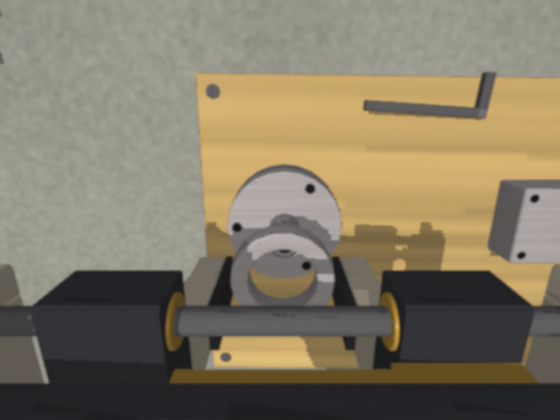

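The wrist view shows the ring (283,275) aligned in column with the flange (285). I lower it.

servo_tool([
  {"dx":0,"dy":0,"dz":-1.2,"spin":0,"grip":45},
  {"dx":0,"dy":0,"dz":-2.4,"spin":0,"grip":45},
  {"dx":0,"dy":0,"dz":-3.6,"spin":0,"grip":45},
  {"dx":0,"dy":0,"dz":-4.6,"spin":0,"grip":45},
  {"dx":0,"dy":0,"dz":-5.4,"spin":0,"grip":45},
  {"dx":0,"dy":0,"dz":-5.8,"spin":0,"grip":45},
  {"dx":0,"dy":0,"dz":-6.0,"spin":0,"grip":45},
  {"dx":0,"dy":0,"dz":-6.0,"spin":0,"grip":45},
  {"dx":0,"dy":0,"dz":-6.0,"spin":0,"grip":45},
  {"dx":0,"dy":0,"dz":-6.0,"spin":0,"grip":45},
])

```text
time_s: 10.2
tcp_pos: [0.5043, -0.3117, 0.0493]
eef_rot: [-180.0, 0.1, -180.0]
contact_force: [0.0, 2.1, 2.8]
gripper_width: 0.0504
```

servo_tool([
  {"dx":0,"dy":0,"dz":0,"spin":0,"grip":80},
  {"dx":0,"dy":0,"dz":0,"spin":0,"grip":80},
  {"dx":0,"dy":0,"dz":0,"spin":0,"grip":80},
  {"dx":0,"dy":0,"dz":0,"spin":0,"grip":80},
  {"dx":0,"dy":0,"dz":1.5,"spin":0,"grip":80},
  {"dx":0,"dy":0,"dz":4,"spin":0,"grip":80},
  {"dx":0,"dy":0,"dz":7,"spin":0,"grip":80},
  {"dx":0,"dy":0,"dz":10,"spin":0,"grip":80},
  {"dx":0,"dy":0,"dz":13,"spin":0,"grip":80},
  {"dx":0,"dy":0,"dz":13,"spin":0,"grip":80},
])

```text
time_s: 11.03
tcp_pos: [0.5069, -0.3131, 0.1852]
eef_rot: [-179.8, 0.5, -179.9]
contact_force: [0.5, -0.9, -0.2]
gripper_width: 0.0702
```

servo_tool([
  {"dx":0,"dy":4,"dz":0,"spin":0,"grip":80},
  {"dx":0,"dy":8,"dz":0,"spin":0,"grip":80},
  {"dx":-1,"dy":12,"dz":0,"spin":0,"grip":80},
  {"dx":-1,"dy":16,"dz":0,"spin":0,"grip":80},
  {"dx":-2,"dy":20,"dz":0,"spin":0,"grip":80},
  {"dx":-2,"dy":24,"dz":0,"spin":0,"grip":80},
  {"dx":-3,"dy":28,"dz":0,"spin":0,"grip":80},
  {"dx":-3,"dy":32,"dz":0,"spin":0,"grip":80},
  {"dx":-3.7,"dy":36,"dz":0,"spin":0,"grip":80},
  {"dx":-3.7,"dy":40,"dz":0,"spin":0,"grip":80},
])

```text
time_s: 11.87
tcp_pos: [0.4656, 0.0901, 0.1787]
eef_rot: [180.0, 0.0, 180.0]
contact_force: [1.9, -1.1, -0.0]
gripper_width: 0.0703
```

servo_tool([
  {"dx":0,"dy":4,"dz":0,"spin":0,"grip":80},
  {"dx":0,"dy":8,"dz":0,"spin":0,"grip":80},
  {"dx":0,"dy":12,"dz":0,"spin":0,"grip":80},
  {"dx":0,"dy":16,"dz":0,"spin":0,"grip":80},
  {"dx":0,"dy":20,"dz":0,"spin":0,"grip":80},
  {"dx":0,"dy":21.4,"dz":0,"spin":0,"grip":80},
  {"dx":0,"dy":21.4,"dz":-2,"spin":0,"grip":80},
  {"dx":0,"dy":21.4,"dz":-4,"spin":0,"grip":80},
  {"dx":0,"dy":21.4,"dz":-6,"spin":0,"grip":80},
  {"dx":0,"dy":21.4,"dz":-6,"spin":0,"grip":80},
])

```text
time_s: 12.7
tcp_pos: [0.4649, 0.3007, 0.1146]
eef_rot: [-179.7, -0.3, 180.0]
contact_force: [-0.6, -0.6, -0.4]
gripper_width: 0.07
```

Run:
```python
from h import *
st();look('wrist',['nut','tub'],'g.png',top=3);look('side',['spacer'],base=.046,top=3);look('scene',['spacer'],base=.046,top=3)
```

```text
12.7 [0.4649 0.3007 0.1146] [-179.75   -0.27  179.96] [-0.6 -0.6 -0.4] 0.07
nut 0.88 [419. 203. 489. 267.] [0.4786 0.4323] 0.81
nut 0.72 [204.   0. 273.  74.] [0.3376 0.271 ] 0.89
nut 0.64 [253. 181. 317. 250.] [0.4637 0.3022] 0.94
tub 0.88 [102. 186. 181. 256.] [0.4645 0.1973] 0.89
spacer 0.5 [308. 262. 332. 282.] [0.3183 0.1821] 0.37
spacer 0.68 [336. 186. 357. 202.] [0.3909 0.1819] 0.78
spacer 0.63 [134. 159. 160. 172.] [ 0.5022 -0.3137] 0.62
```

View pics/g.png

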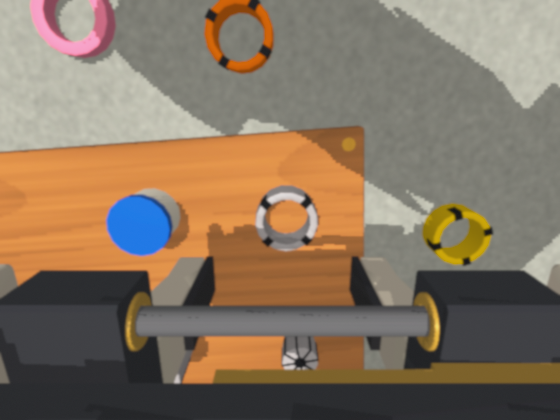

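The nut (287,218) lies ahead of the fingers with its notches on the diagonals, clear of the pads. I grip it.

servo_tool([
  {"dx":-0.2,"dy":0,"dz":-2,"spin":0,"grip":80},
  {"dx":-0.2,"dy":0,"dz":-4,"spin":0,"grip":80},
  {"dx":-0.2,"dy":0,"dz":-6,"spin":0,"grip":80},
  {"dx":-0.2,"dy":0,"dz":-8,"spin":0,"grip":80},
  {"dx":-0.2,"dy":0,"dz":-9.3,"spin":0,"grip":80},
  {"dx":-0.2,"dy":0,"dz":-9.9,"spin":0,"grip":80},
  {"dx":-0.2,"dy":0,"dz":-9.9,"spin":0,"grip":40},
  {"dx":-0.2,"dy":0,"dz":-9.9,"spin":0,"grip":40},
  {"dx":-0.2,"dy":0,"dz":-9.9,"spin":0,"grip":40},
  {"dx":-0.2,"dy":0,"dz":-9.9,"spin":0,"grip":40},
])

```text
time_s: 13.88
tcp_pos: [0.4655, 0.3031, 0.0208]
eef_rot: [179.9, 0.1, 180.0]
contact_force: [-0.0, -0.3, 0.7]
gripper_width: 0.0489
```

servo_tool([
  {"dx":0,"dy":0,"dz":0,"spin":0,"grip":40},
  {"dx":0,"dy":0,"dz":0,"spin":0,"grip":40},
  {"dx":0,"dy":0,"dz":2,"spin":0,"grip":40},
  {"dx":0,"dy":0,"dz":5,"spin":0,"grip":40},
  {"dx":0,"dy":0,"dz":8,"spin":0,"grip":40},
  {"dx":0,"dy":0,"dz":11,"spin":0,"grip":40},
  {"dx":0,"dy":0,"dz":14,"spin":0,"grip":40},
  {"dx":0,"dy":0,"dz":16,"spin":0,"grip":40},
  {"dx":0,"dy":0,"dz":16,"spin":0,"grip":40},
  {"dx":0,"dy":0,"dz":16,"spin":0,"grip":40},
])

```text
time_s: 14.72
tcp_pos: [0.465, 0.3028, 0.1807]
eef_rot: [179.9, 0.1, 180.0]
contact_force: [0.4, 0.7, -2.6]
gripper_width: 0.0459
```

servo_tool([
  {"dx":0.3,"dy":-4,"dz":0,"spin":0,"grip":40},
  {"dx":0.6,"dy":-8,"dz":0,"spin":0,"grip":40},
  {"dx":0.9,"dy":-12,"dz":0,"spin":0,"grip":40},
  {"dx":1.2,"dy":-16,"dz":0,"spin":0,"grip":40},
  {"dx":1.5,"dy":-20,"dz":0,"spin":0,"grip":40},
  {"dx":1.8,"dy":-24,"dz":0,"spin":0,"grip":40},
  {"dx":2.1,"dy":-28,"dz":0,"spin":0,"grip":40},
  {"dx":2.4,"dy":-32,"dz":0,"spin":0,"grip":40},
  {"dx":2.7,"dy":-36,"dz":0,"spin":0,"grip":40},
  {"dx":3.0,"dy":-40,"dz":0,"spin":0,"grip":40},
])

```text
time_s: 15.55
tcp_pos: [0.4935, -0.0995, 0.1782]
eef_rot: [180.0, -0.1, 180.0]
contact_force: [0.6, 0.6, -1.5]
gripper_width: 0.0455
```

servo_tool([
  {"dx":0.3,"dy":-4,"dz":0,"spin":0,"grip":40},
  {"dx":0.5,"dy":-8,"dz":0,"spin":0,"grip":40},
  {"dx":0.7,"dy":-12,"dz":0,"spin":0,"grip":40},
  {"dx":0.9,"dy":-16,"dz":0,"spin":0,"grip":40},
  {"dx":0.9,"dy":-20,"dz":0,"spin":0,"grip":40},
  {"dx":0.9,"dy":-21.3,"dz":0,"spin":0,"grip":40},
  {"dx":0.9,"dy":-21.3,"dz":0,"spin":0,"grip":40},
  {"dx":0.9,"dy":-21.3,"dz":-2,"spin":0,"grip":40},
  {"dx":0.9,"dy":-21.3,"dz":-3,"spin":0,"grip":40},
  {"dx":0.9,"dy":-21.3,"dz":-3,"spin":0,"grip":40},
])

```text
time_s: 16.38
tcp_pos: [0.5015, -0.3091, 0.1458]
eef_rot: [179.8, -0.3, 180.0]
contact_force: [-0.6, 0.3, -1.6]
gripper_width: 0.0456
```

Run:
```python
from h import *
st();im=snap('wrist','i.png');p=r.get_state()['tcp_pos']
for n in('nut','spacer','chuck'):
  for d in r.cut_out(n,'wrist')[:2]: print(n,d['p'],np.round(d['extent']))
ph=np.linspace(0,6.283,73)
def box(x,y,R,zs):
    q=np.array([proj('wrist',[x+R*np.cos(a),y+R*np.sin(a),z]) for a in ph for z in zs]);return q.min(0).round(),q.max(0).round()
print('nut',box(p[0],p[1],.023,(p[2]-.0035,p[2]+.0205)))
print('spacer',box(.504,-.3115,.026,(.046,.06)))
print('chuck',box(.504,-.3115,.040,(.016,.046)))
```

```text
16.38 [ 0.5015 -0.3091  0.1458] [179.85  -0.34 179.96] [-0.6  0.3 -1.6] 0.0456
nut 0.69 [346.  81. 463. 123.]
nut 0.57 [235. 224. 328. 308.]
spacer 0.88 [246. 186. 315. 242.]
spacer 0.2 [460. 176. 557. 245.]
chuck 0.91 [235. 160. 330. 264.]
chuck 0.61 [231. 221. 330. 311.]
nut (array([235., 224.]), array([334., 329.]))
spacer (array([247., 179.]), array([315., 248.]))
chuck (array([232., 156.]), array([331., 256.]))
```

View pics/i.png

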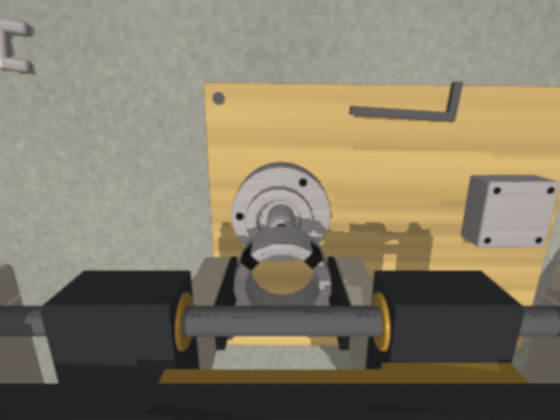

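The spacer (281,210) sits flat on the flange round the nose, and the nut is held (281,265). I lower the nut.

servo_tool([
  {"dx":0,"dy":0,"dz":-1.2,"spin":0,"grip":40},
  {"dx":0,"dy":0,"dz":-2.4,"spin":0,"grip":40},
  {"dx":0,"dy":0,"dz":-3.6,"spin":0,"grip":40},
  {"dx":0,"dy":0,"dz":-5,"spin":0,"grip":40},
  {"dx":0,"dy":0,"dz":-6.4,"spin":0,"grip":40},
  {"dx":0,"dy":0,"dz":-7.6,"spin":0,"grip":40},
  {"dx":0,"dy":0,"dz":-8.2,"spin":0,"grip":40},
  {"dx":0,"dy":0,"dz":-8.6,"spin":0,"grip":40},
  {"dx":0,"dy":0,"dz":-8.6,"spin":0,"grip":40},
  {"dx":0,"dy":0,"dz":-8.6,"spin":0,"grip":40},
])

```text
time_s: 17.42
tcp_pos: [0.5047, -0.3106, 0.0647]
eef_rot: [-180.0, 0.1, -180.0]
contact_force: [0.4, 0.7, -0.5]
gripper_width: 0.0453
```

servo_tool([
  {"dx":0,"dy":0,"dz":-0.1,"spin":0,"grip":40},
  {"dx":0,"dy":0,"dz":-0.1,"spin":0,"grip":75},
  {"dx":0,"dy":0,"dz":-0.1,"spin":0,"grip":75},
  {"dx":0,"dy":0,"dz":-0.1,"spin":0,"grip":75},
  {"dx":0,"dy":0,"dz":-0.1,"spin":0,"grip":75},
  {"dx":0,"dy":0,"dz":1.5,"spin":0,"grip":75},
  {"dx":0,"dy":0,"dz":4,"spin":0,"grip":75},
  {"dx":0,"dy":0,"dz":7,"spin":0,"grip":75},
  {"dx":0,"dy":0,"dz":10,"spin":0,"grip":75},
  {"dx":0,"dy":0,"dz":13,"spin":0,"grip":75},
])

```text
time_s: 18.25
tcp_pos: [0.5036, -0.3106, 0.1948]
eef_rot: [-180.0, -0.0, 180.0]
contact_force: [0.3, -0.3, -0.6]
gripper_width: 0.0653
```

servo_tool([
  {"dx":0,"dy":4,"dz":0,"spin":0,"grip":75},
  {"dx":0,"dy":8,"dz":0,"spin":0,"grip":75},
  {"dx":0,"dy":12,"dz":0,"spin":0,"grip":75},
  {"dx":0,"dy":16,"dz":0,"spin":0,"grip":75},
  {"dx":0,"dy":20,"dz":0,"spin":0,"grip":75},
  {"dx":0,"dy":24,"dz":0,"spin":0,"grip":75},
  {"dx":0,"dy":28,"dz":0,"spin":0,"grip":75},
  {"dx":0,"dy":32,"dz":0,"spin":0,"grip":75},
  {"dx":0,"dy":36,"dz":0,"spin":0,"grip":75},
  {"dx":0,"dy":40,"dz":0,"spin":0,"grip":75},
])

```text
time_s: 19.08
tcp_pos: [0.5035, 0.0914, 0.1939]
eef_rot: [180.0, 0.0, 180.0]
contact_force: [0.4, -0.5, -0.1]
gripper_width: 0.0657
```

servo_tool([
  {"dx":1,"dy":4,"dz":0,"spin":0,"grip":75},
  {"dx":2,"dy":7,"dz":0,"spin":0,"grip":75},
  {"dx":3,"dy":9,"dz":0,"spin":0,"grip":75},
  {"dx":5,"dy":11.5,"dz":0,"spin":0,"grip":75},
  {"dx":7.2,"dy":11.5,"dz":0,"spin":0,"grip":75},
  {"dx":7.2,"dy":11.5,"dz":0,"spin":0,"grip":75},
  {"dx":7.2,"dy":11.5,"dz":0,"spin":0,"grip":75},
  {"dx":7.2,"dy":11.5,"dz":-2,"spin":0,"grip":75},
  {"dx":7.2,"dy":11.5,"dz":-4,"spin":0,"grip":75},
  {"dx":7.2,"dy":11.5,"dz":-6,"spin":0,"grip":75},
])

```text
time_s: 19.92
tcp_pos: [0.5754, 0.204, 0.1334]
eef_rot: [180.0, 0.0, 180.0]
contact_force: [-0.9, -0.6, -0.5]
gripper_width: 0.0653
```

servo_tool([
  {"dx":0,"dy":0,"dz":0,"spin":0,"grip":75},
  {"dx":0,"dy":0,"dz":0,"spin":0,"grip":75},
  {"dx":0,"dy":0,"dz":0,"spin":0,"grip":75},
  {"dx":0,"dy":0,"dz":0,"spin":0,"grip":75},
  {"dx":0,"dy":0,"dz":0,"spin":0,"grip":75},
  {"dx":0,"dy":0,"dz":0,"spin":0,"grip":75},
  {"dx":0,"dy":0,"dz":0,"spin":0,"grip":75},
  {"dx":0,"dy":0,"dz":0,"spin":0,"grip":75},
  {"dx":0,"dy":0,"dz":0,"spin":0,"grip":75},
  {"dx":0,"dy":0,"dz":0,"spin":0,"grip":75},
])

```text
time_s: 20.75
tcp_pos: [0.5759, 0.2044, 0.1336]
eef_rot: [-180.0, -0.0, 180.0]
contact_force: [0.1, -0.6, -1.2]
gripper_width: 0.0654
```

Run:
```python
from h import *
st();look('wrist',['sleeve','cone_collet','small_collet'],'j.png',top=2)
A=snap('scene','k.png');print(proj('scene',[.504,-.311,.07]),proj('wrist',[.576,.205,.071]),proj('wrist',[.594,.117,.078]))
w=cv2.imread('pics/j.png');C=cv2.resize(A[140:220,110:230],(560,420))
cv2.imwrite('pics/k2.png',cv2.resize(np.hstack([C,w]),(800,300)))
```

```text
20.75 [0.5759 0.2044 0.1336] [-180.     -0.    179.99] [ 0.1 -0.6 -1.2] 0.0654
sleeve 0.66 [261. 191. 313. 251.] [0.577  0.2063] 0.89
cone_collet 0.75 [140. 205. 205. 269.] [0.5945 0.1167] 0.96
small_collet 0.84 [398. 194. 449. 242.] [0.5783 0.3134] 0.95
[144.71044808 160.37843372] [283.78610593 229.96320953] [156.16589425 257.99059668]
```

View pics/k2.png

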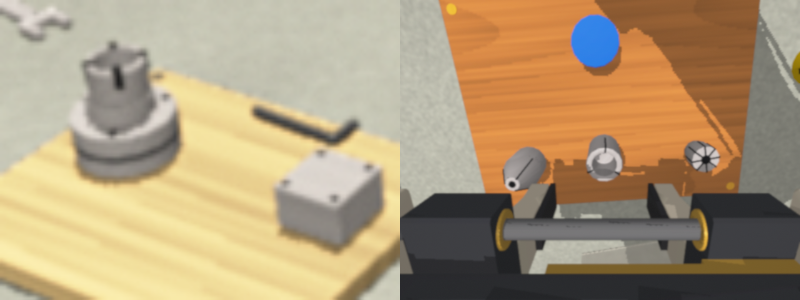

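The nut sits flat on the spacer round the nose (left crop). The sleeve is just ahead of the fingers. I pick it up.

servo_tool([
  {"dx":0.1,"dy":0.1,"dz":-2,"spin":0,"grip":70},
  {"dx":0.1,"dy":0.1,"dz":-4,"spin":0,"grip":70},
  {"dx":0.1,"dy":0.1,"dz":-6,"spin":0,"grip":70},
  {"dx":0.1,"dy":0.1,"dz":-8,"spin":0,"grip":70},
  {"dx":0.1,"dy":0.1,"dz":-10,"spin":0,"grip":70},
  {"dx":0.1,"dy":0.1,"dz":-10.7,"spin":0,"grip":70},
  {"dx":0.1,"dy":0.1,"dz":-10.7,"spin":0,"grip":30},
  {"dx":0.1,"dy":0.1,"dz":-10.7,"spin":0,"grip":30},
  {"dx":0.1,"dy":0.1,"dz":-10.7,"spin":0,"grip":30},
  {"dx":0.1,"dy":0.1,"dz":-10.7,"spin":0,"grip":30},
])

```text
time_s: 21.83
tcp_pos: [0.5777, 0.206, 0.028]
eef_rot: [179.9, 0.1, 180.0]
contact_force: [-0.9, 0.3, -0.2]
gripper_width: 0.0399
```

servo_tool([
  {"dx":0,"dy":0,"dz":0,"spin":0,"grip":30},
  {"dx":0,"dy":0,"dz":0,"spin":0,"grip":30},
  {"dx":0,"dy":0,"dz":0,"spin":0,"grip":30},
  {"dx":0,"dy":0,"dz":2,"spin":0,"grip":30},
  {"dx":0,"dy":0,"dz":5,"spin":0,"grip":30},
  {"dx":0,"dy":0,"dz":8,"spin":0,"grip":30},
  {"dx":0,"dy":0,"dz":11,"spin":0,"grip":30},
  {"dx":0,"dy":0,"dz":14,"spin":0,"grip":30},
  {"dx":0,"dy":0,"dz":16,"spin":0,"grip":30},
  {"dx":0,"dy":0,"dz":16,"spin":0,"grip":30},
])

```text
time_s: 22.67
tcp_pos: [0.5789, 0.2064, 0.1919]
eef_rot: [179.8, 0.4, -180.0]
contact_force: [0.8, -0.2, -2.1]
gripper_width: 0.035
```

servo_tool([
  {"dx":-1.5,"dy":-3.5,"dz":0,"spin":0,"grip":30},
  {"dx":-3,"dy":-7,"dz":0,"spin":0,"grip":30},
  {"dx":-4.5,"dy":-10.5,"dz":0,"spin":0,"grip":30},
  {"dx":-6,"dy":-14,"dz":0,"spin":0,"grip":30},
  {"dx":-7.3,"dy":-18,"dz":0,"spin":0,"grip":30},
  {"dx":-7.3,"dy":-22,"dz":0,"spin":0,"grip":30},
  {"dx":-7.3,"dy":-26,"dz":0,"spin":0,"grip":30},
  {"dx":-7.3,"dy":-30,"dz":0,"spin":0,"grip":30},
  {"dx":-7.3,"dy":-34,"dz":0,"spin":0,"grip":30},
  {"dx":-7.3,"dy":-38,"dz":0,"spin":0,"grip":30},
])

```text
time_s: 23.5
tcp_pos: [0.5029, -0.1763, 0.1862]
eef_rot: [180.0, -0.0, 180.0]
contact_force: [0.9, 0.4, -1.8]
gripper_width: 0.0351
```

servo_tool([
  {"dx":0,"dy":-3,"dz":0,"spin":0,"grip":30},
  {"dx":0,"dy":-4.2,"dz":0,"spin":0,"grip":30},
  {"dx":0,"dy":-4.2,"dz":0,"spin":0,"grip":30},
  {"dx":0,"dy":-4.2,"dz":-2,"spin":0,"grip":30},
  {"dx":0,"dy":-4.2,"dz":-4.5,"spin":0,"grip":30},
  {"dx":0,"dy":-4.2,"dz":-7,"spin":0,"grip":30},
  {"dx":0,"dy":-4.2,"dz":-9.5,"spin":0,"grip":30},
  {"dx":0,"dy":-4.2,"dz":-11,"spin":0,"grip":30},
  {"dx":0,"dy":-4.2,"dz":-12,"spin":0,"grip":30},
  {"dx":0,"dy":-4.2,"dz":-12,"spin":0,"grip":30},
])

```text
time_s: 24.33
tcp_pos: [0.5024, -0.2155, 0.0643]
eef_rot: [180.0, -0.2, -180.0]
contact_force: [0.2, -0.4, -1.7]
gripper_width: 0.0349
```

servo_tool([
  {"dx":0,"dy":0,"dz":-1,"spin":0,"grip":30},
  {"dx":0,"dy":0,"dz":-2,"spin":0,"grip":30},
  {"dx":0,"dy":0,"dz":-3,"spin":0,"grip":30},
  {"dx":0,"dy":0,"dz":-3.6,"spin":0,"grip":30},
  {"dx":0,"dy":0,"dz":-3.9,"spin":0,"grip":30},
  {"dx":0,"dy":0,"dz":-3.9,"spin":0,"grip":30},
  {"dx":0,"dy":0,"dz":-3.9,"spin":0,"grip":30},
  {"dx":0,"dy":0,"dz":-3.9,"spin":0,"grip":30},
  {"dx":0,"dy":0,"dz":-3.9,"spin":0,"grip":30},
  {"dx":0,"dy":0,"dz":-3.9,"spin":0,"grip":30},
])

```text
time_s: 25.17
tcp_pos: [0.5038, -0.2166, 0.0278]
eef_rot: [-180.0, -0.0, 180.0]
contact_force: [-2.9, 1.8, 4.8]
gripper_width: 0.035
```

servo_tool([
  {"dx":0,"dy":0,"dz":0,"spin":0,"grip":55},
  {"dx":0,"dy":0,"dz":0,"spin":0,"grip":55},
  {"dx":0,"dy":0,"dz":0,"spin":0,"grip":55},
  {"dx":0,"dy":0,"dz":0,"spin":0,"grip":55},
  {"dx":0,"dy":0,"dz":2,"spin":0,"grip":55},
  {"dx":0,"dy":0,"dz":5,"spin":0,"grip":55},
  {"dx":0,"dy":0,"dz":8,"spin":0,"grip":55},
  {"dx":0,"dy":0,"dz":11,"spin":0,"grip":70},
  {"dx":0,"dy":0,"dz":14,"spin":0,"grip":70},
  {"dx":0,"dy":0,"dz":16,"spin":0,"grip":70},
])

```text
time_s: 26.0
tcp_pos: [0.5048, -0.2169, 0.1908]
eef_rot: [-180.0, 0.2, -180.0]
contact_force: [0.5, -0.1, 0.1]
gripper_width: 0.0598
```

servo_tool([
  {"dx":0,"dy":4,"dz":0,"spin":0,"grip":70},
  {"dx":0,"dy":8,"dz":0,"spin":0,"grip":70},
  {"dx":0,"dy":12,"dz":0,"spin":0,"grip":70},
  {"dx":0,"dy":16,"dz":0,"spin":0,"grip":70},
  {"dx":0,"dy":20,"dz":0,"spin":0,"grip":70},
  {"dx":1,"dy":24,"dz":0,"spin":0,"grip":70},
  {"dx":2,"dy":27.5,"dz":0,"spin":0,"grip":70},
  {"dx":4,"dy":30.5,"dz":0,"spin":0,"grip":70},
  {"dx":6,"dy":33.3,"dz":0,"spin":0,"grip":70},
  {"dx":9.1,"dy":33.3,"dz":0,"spin":0,"grip":70},
])

```text
time_s: 26.83
tcp_pos: [0.595, 0.1212, 0.1879]
eef_rot: [179.9, 0.1, -179.8]
contact_force: [-0.1, 0.2, 1.4]
gripper_width: 0.0614
```

servo_tool([
  {"dx":0,"dy":0,"dz":0,"spin":0,"grip":70},
  {"dx":0,"dy":0,"dz":0,"spin":0,"grip":70},
  {"dx":0,"dy":0,"dz":0,"spin":0,"grip":70},
  {"dx":0,"dy":0,"dz":-1,"spin":0,"grip":70},
  {"dx":0,"dy":0,"dz":-3,"spin":0,"grip":70},
  {"dx":0,"dy":0,"dz":-5,"spin":0,"grip":70},
  {"dx":0,"dy":0,"dz":-6,"spin":0,"grip":70},
  {"dx":0,"dy":0,"dz":-6,"spin":0,"grip":70},
  {"dx":0,"dy":0,"dz":-6,"spin":0,"grip":70},
  {"dx":0,"dy":0,"dz":-6,"spin":0,"grip":70},
])

```text
time_s: 27.67
tcp_pos: [0.5954, 0.1165, 0.1287]
eef_rot: [180.0, 0.1, -180.0]
contact_force: [0.4, 0.1, 0.8]
gripper_width: 0.0614
```

Run:
```python
from h import *
st();look('wrist',['cone_collet'],'l.png',top=2);look('side',['sleeve','tub'],top=2);look('scene',['sleeve'],'m.png',top=2)
```

```text
27.67 [0.5954 0.1165 0.1287] [ 1.7998e+02  9.0000e-02 -1.8000e+02] [0.4 0.1 0.8] 0.0614
cone_collet 0.87 [257. 182. 312. 244.] [0.5937 0.1166] 0.97
sleeve 0.53 [300. 115. 316. 144.] [ 0.5059 -0.2183] 0.91
tub 0.76 [233. 238. 255. 272.] [0.467  0.1967] 0.86
sleeve 0.85 [166. 164. 184. 191.] [ 0.5    -0.2211] 0.9
```

servo_tool([
  {"dx":-0.1,"dy":0,"dz":-2,"spin":0,"grip":70},
  {"dx":-0.1,"dy":0,"dz":-4,"spin":0,"grip":70},
  {"dx":-0.1,"dy":0,"dz":-6,"spin":0,"grip":70},
  {"dx":-0.1,"dy":0,"dz":-8,"spin":0,"grip":70},
  {"dx":-0.1,"dy":0,"dz":-10,"spin":0,"grip":70},
  {"dx":-0.1,"dy":0,"dz":-10.8,"spin":0,"grip":70},
  {"dx":-0.1,"dy":0,"dz":-10.8,"spin":0,"grip":35},
  {"dx":-0.1,"dy":0,"dz":-10.8,"spin":0,"grip":35},
  {"dx":-0.1,"dy":0,"dz":-10.8,"spin":0,"grip":35},
  {"dx":-0.1,"dy":0,"dz":-10.8,"spin":0,"grip":35},
])

```text
time_s: 28.85
tcp_pos: [0.5946, 0.1169, 0.0208]
eef_rot: [179.9, 0.1, 180.0]
contact_force: [-0.3, 0.8, 1.1]
gripper_width: 0.0403
```

servo_tool([
  {"dx":0,"dy":0,"dz":0,"spin":0,"grip":35},
  {"dx":0,"dy":0,"dz":0,"spin":0,"grip":35},
  {"dx":0,"dy":0,"dz":0,"spin":0,"grip":35},
  {"dx":0,"dy":0,"dz":2,"spin":0,"grip":35},
  {"dx":0,"dy":0,"dz":5,"spin":0,"grip":35},
  {"dx":0,"dy":0,"dz":8,"spin":0,"grip":35},
  {"dx":0,"dy":0,"dz":11,"spin":0,"grip":35},
  {"dx":0,"dy":0,"dz":14,"spin":0,"grip":35},
  {"dx":0,"dy":0,"dz":16,"spin":0,"grip":35},
  {"dx":0,"dy":0,"dz":16,"spin":0,"grip":35},
])

```text
time_s: 29.68
tcp_pos: [0.5959, 0.1171, 0.1847]
eef_rot: [179.8, 0.4, -180.0]
contact_force: [0.8, 0.3, -2.2]
gripper_width: 0.0394
```

servo_tool([
  {"dx":-3,"dy":-1.5,"dz":0,"spin":0,"grip":35},
  {"dx":-6,"dy":-4,"dz":0,"spin":0,"grip":35},
  {"dx":-8,"dy":-7,"dz":0,"spin":0,"grip":35},
  {"dx":-8,"dy":-11,"dz":0,"spin":0,"grip":35},
  {"dx":-8,"dy":-15,"dz":0,"spin":0,"grip":35},
  {"dx":-8,"dy":-19,"dz":0,"spin":0,"grip":35},
  {"dx":-8,"dy":-23,"dz":0,"spin":0,"grip":35},
  {"dx":-7,"dy":-27,"dz":0,"spin":0,"grip":35},
  {"dx":-5,"dy":-30,"dz":0,"spin":0,"grip":35},
  {"dx":-2.6,"dy":-33.4,"dz":0,"spin":0,"grip":35},
])

```text
time_s: 30.52
tcp_pos: [0.5666, -0.2192, 0.1789]
eef_rot: [179.9, -0.1, 179.9]
contact_force: [1.0, 1.3, -2.1]
gripper_width: 0.0392
```

servo_tool([
  {"dx":0,"dy":0,"dz":0,"spin":0,"grip":35},
  {"dx":0,"dy":0,"dz":0,"spin":0,"grip":35},
  {"dx":0,"dy":0,"dz":-2,"spin":0,"grip":35},
  {"dx":0,"dy":0,"dz":-4.5,"spin":0,"grip":35},
  {"dx":0,"dy":0,"dz":-7,"spin":0,"grip":35},
  {"dx":0,"dy":0,"dz":-9.5,"spin":0,"grip":35},
  {"dx":0,"dy":0,"dz":-11,"spin":0,"grip":35},
  {"dx":0,"dy":0,"dz":-12,"spin":0,"grip":35},
  {"dx":0,"dy":0,"dz":-12,"spin":0,"grip":35},
  {"dx":0,"dy":0,"dz":-12,"spin":0,"grip":35},
])

```text
time_s: 31.35
tcp_pos: [0.5676, -0.2171, 0.0596]
eef_rot: [-180.0, -0.0, -180.0]
contact_force: [0.3, -0.3, -2.1]
gripper_width: 0.0394
```

servo_tool([
  {"dx":0,"dy":0,"dz":-1,"spin":0,"grip":35},
  {"dx":0,"dy":0,"dz":-2,"spin":0,"grip":35},
  {"dx":0,"dy":0,"dz":-3,"spin":0,"grip":35},
  {"dx":0,"dy":0,"dz":-3.6,"spin":0,"grip":35},
  {"dx":0,"dy":0,"dz":-3.9,"spin":0,"grip":35},
  {"dx":0,"dy":0,"dz":-3.9,"spin":0,"grip":35},
  {"dx":0,"dy":0,"dz":-3.9,"spin":0,"grip":35},
  {"dx":0,"dy":0,"dz":-3.9,"spin":0,"grip":35},
  {"dx":0,"dy":0,"dz":-3.9,"spin":0,"grip":35},
  {"dx":0,"dy":0,"dz":-3.9,"spin":0,"grip":35},
])

```text
time_s: 32.18
tcp_pos: [0.5674, -0.2176, 0.0208]
eef_rot: [180.0, -0.0, 180.0]
contact_force: [-3.7, 1.1, 6.0]
gripper_width: 0.0392
```

servo_tool([
  {"dx":0,"dy":0,"dz":0,"spin":0,"grip":65},
  {"dx":0,"dy":0,"dz":0,"spin":0,"grip":65},
  {"dx":0,"dy":0,"dz":0,"spin":0,"grip":65},
  {"dx":0,"dy":0,"dz":0,"spin":0,"grip":65},
  {"dx":0,"dy":0,"dz":2,"spin":0,"grip":65},
  {"dx":0,"dy":0,"dz":5,"spin":0,"grip":65},
  {"dx":0,"dy":0,"dz":8,"spin":0,"grip":65},
  {"dx":0,"dy":0,"dz":11,"spin":0,"grip":65},
  {"dx":0,"dy":0,"dz":14,"spin":0,"grip":65},
  {"dx":0,"dy":0,"dz":16,"spin":0,"grip":65},
])

```text
time_s: 33.02
tcp_pos: [0.5689, -0.2179, 0.1839]
eef_rot: [-180.0, 0.2, -180.0]
contact_force: [0.7, -0.5, -0.0]
gripper_width: 0.057
```

servo_tool([
  {"dx":-2,"dy":3,"dz":0,"spin":0,"grip":65},
  {"dx":-4,"dy":6,"dz":0,"spin":0,"grip":65},
  {"dx":-6,"dy":9,"dz":0,"spin":0,"grip":65},
  {"dx":-6,"dy":13,"dz":0,"spin":0,"grip":65},
  {"dx":-6,"dy":17,"dz":0,"spin":0,"grip":65},
  {"dx":-6,"dy":21,"dz":0,"spin":0,"grip":65},
  {"dx":-6,"dy":25,"dz":0,"spin":0,"grip":65},
  {"dx":-6,"dy":29,"dz":0,"spin":0,"grip":65},
  {"dx":-5,"dy":33,"dz":0,"spin":0,"grip":65},
  {"dx":-4,"dy":36,"dz":0,"spin":0,"grip":65},
])

```text
time_s: 33.85
tcp_pos: [0.5279, 0.1455, 0.1812]
eef_rot: [179.9, 0.1, -179.9]
contact_force: [1.2, -0.4, -0.1]
gripper_width: 0.0572
```

servo_tool([
  {"dx":1,"dy":4,"dz":0,"spin":0,"grip":65},
  {"dx":2,"dy":8,"dz":0,"spin":0,"grip":65},
  {"dx":3,"dy":12,"dz":0,"spin":0,"grip":65},
  {"dx":4,"dy":15,"dz":0,"spin":0,"grip":65},
  {"dx":5.1,"dy":17,"dz":0,"spin":0,"grip":65},
  {"dx":5.1,"dy":17,"dz":-2,"spin":0,"grip":65},
  {"dx":5.1,"dy":17,"dz":-4,"spin":0,"grip":65},
  {"dx":5.1,"dy":17,"dz":-6,"spin":0,"grip":65},
  {"dx":5.1,"dy":17,"dz":-6,"spin":0,"grip":65},
  {"dx":5.1,"dy":17,"dz":-6,"spin":0,"grip":65},
])

```text
time_s: 34.68
tcp_pos: [0.5786, 0.312, 0.1197]
eef_rot: [-179.9, -0.1, 180.0]
contact_force: [0.4, 0.3, 1.2]
gripper_width: 0.0567
```

Run:
```python
from h import *
st();look('wrist',['small_collet'],'n.png',top=2);look('side',['sleeve','cone_collet'],top=2);look('scene',['sleeve','cone_collet'],'o.png',top=2)
```

```text
34.68 [0.5786 0.312  0.1197] [-1.7989e+02 -9.0000e-02  1.7999e+02] [0.4 0.3 1.2] 0.0567
small_collet 0.6 [263. 198. 307. 246.] [0.5779 0.3135] 0.96
sleeve 0.78 [300. 118. 318. 142.] [ 0.506  -0.2185] 0.88
cone_collet 0.8 [275. 108. 293. 131.] [ 0.5688 -0.2182] 0.91
sleeve 0.72 [166. 163. 185. 191.] [ 0.4997 -0.2209] 0.9
cone_collet 0.73 [152. 176. 170. 205.] [ 0.5646 -0.2219] 0.97
cone_collet 0.7 [360. 254. 375. 273.] [0.5675 0.3142] 0.46
```

servo_tool([
  {"dx":0,"dy":0.1,"dz":-2,"spin":0,"grip":65},
  {"dx":0,"dy":0.1,"dz":-4,"spin":0,"grip":65},
  {"dx":0,"dy":0.1,"dz":-6,"spin":0,"grip":65},
  {"dx":0,"dy":0.1,"dz":-8,"spin":0,"grip":65},
  {"dx":0,"dy":0.1,"dz":-9.5,"spin":0,"grip":65},
  {"dx":0,"dy":0.1,"dz":-9.8,"spin":0,"grip":65},
  {"dx":0,"dy":0.1,"dz":-9.8,"spin":0,"grip":22},
  {"dx":0,"dy":0.1,"dz":-9.8,"spin":0,"grip":22},
  {"dx":0,"dy":0.1,"dz":-9.8,"spin":0,"grip":22},
  {"dx":0,"dy":0.1,"dz":-9.8,"spin":0,"grip":22},
])

```text
time_s: 35.92
tcp_pos: [0.5796, 0.314, 0.024]
eef_rot: [179.9, 0.1, 180.0]
contact_force: [0.2, -0.2, 0.6]
gripper_width: 0.0357
```

servo_tool([
  {"dx":0,"dy":0,"dz":0,"spin":0,"grip":22},
  {"dx":0,"dy":0,"dz":0,"spin":0,"grip":22},
  {"dx":0,"dy":0,"dz":0,"spin":0,"grip":22},
  {"dx":0,"dy":0,"dz":2,"spin":0,"grip":22},
  {"dx":0,"dy":0,"dz":5,"spin":0,"grip":22},
  {"dx":0,"dy":0,"dz":8,"spin":0,"grip":22},
  {"dx":0,"dy":0,"dz":11,"spin":0,"grip":22},
  {"dx":0,"dy":0,"dz":14,"spin":0,"grip":22},
  {"dx":0,"dy":0,"dz":16,"spin":0,"grip":22},
  {"dx":0,"dy":0,"dz":16,"spin":0,"grip":22},
])

```text
time_s: 36.75
tcp_pos: [0.5808, 0.3147, 0.1881]
eef_rot: [179.7, 0.4, -180.0]
contact_force: [1.5, 0.7, -0.4]
gripper_width: 0.0279
```

servo_tool([
  {"dx":-1.5,"dy":-3.5,"dz":0,"spin":0,"grip":22},
  {"dx":-3,"dy":-7,"dz":0,"spin":0,"grip":22},
  {"dx":-4.5,"dy":-10.5,"dz":0,"spin":0,"grip":22},
  {"dx":-6,"dy":-14,"dz":0,"spin":0,"grip":22},
  {"dx":-7.6,"dy":-17.5,"dz":0,"spin":0,"grip":22},
  {"dx":-7.6,"dy":-21.5,"dz":0,"spin":0,"grip":22},
  {"dx":-7.6,"dy":-25.5,"dz":0,"spin":0,"grip":22},
  {"dx":-7.6,"dy":-29.5,"dz":0,"spin":0,"grip":22},
  {"dx":-7.6,"dy":-33.5,"dz":0,"spin":0,"grip":22},
  {"dx":-7.6,"dy":-37,"dz":0,"spin":0,"grip":22},
])

```text
time_s: 37.58
tcp_pos: [0.5017, -0.0587, 0.1821]
eef_rot: [180.0, -0.0, 180.0]
contact_force: [0.5, -0.2, -0.8]
gripper_width: 0.028
```

servo_tool([
  {"dx":0,"dy":-3,"dz":0,"spin":0,"grip":22},
  {"dx":0,"dy":-5,"dz":0,"spin":0,"grip":22},
  {"dx":0,"dy":-6.5,"dz":0,"spin":0,"grip":22},
  {"dx":0,"dy":-6.5,"dz":0,"spin":0,"grip":22},
  {"dx":0,"dy":-6.5,"dz":-2,"spin":0,"grip":22},
  {"dx":0,"dy":-6.5,"dz":-4,"spin":0,"grip":22},
  {"dx":0,"dy":-6.5,"dz":-6,"spin":0,"grip":22},
  {"dx":0,"dy":-6.5,"dz":-8,"spin":0,"grip":22},
  {"dx":0,"dy":-6.5,"dz":-9.5,"spin":0,"grip":22},
  {"dx":0,"dy":-6.5,"dz":-9.5,"spin":0,"grip":22},
])

```text
time_s: 38.42
tcp_pos: [0.5002, -0.1212, 0.0841]
eef_rot: [180.0, -0.3, 180.0]
contact_force: [-1.8, 1.2, -1.3]
gripper_width: 0.0278
```

servo_tool([
  {"dx":0,"dy":0,"dz":-1,"spin":0,"grip":22},
  {"dx":0,"dy":0,"dz":-2,"spin":0,"grip":22},
  {"dx":0,"dy":0,"dz":-2.8,"spin":0,"grip":22},
  {"dx":0,"dy":0,"dz":-3.2,"spin":0,"grip":22},
  {"dx":0,"dy":0,"dz":-3.4,"spin":0,"grip":22},
  {"dx":0,"dy":0,"dz":-3.4,"spin":0,"grip":22},
  {"dx":0,"dy":0,"dz":-3.4,"spin":0,"grip":22},
  {"dx":0,"dy":0,"dz":-3.4,"spin":0,"grip":22},
  {"dx":0,"dy":0,"dz":-3.4,"spin":0,"grip":22},
  {"dx":0,"dy":0,"dz":-3.4,"spin":0,"grip":22},
])

```text
time_s: 39.25
tcp_pos: [0.503, -0.1216, 0.0537]
eef_rot: [180.0, 0.0, 180.0]
contact_force: [-0.6, -0.0, -0.6]
gripper_width: 0.0279
```

servo_tool([
  {"dx":0,"dy":0,"dz":-0.05,"spin":0,"grip":22},
  {"dx":0,"dy":0,"dz":-0.1,"spin":0,"grip":22},
  {"dx":0,"dy":0,"dz":-0.1,"spin":0,"grip":22},
  {"dx":0,"dy":0,"dz":-0.1,"spin":0,"grip":22},
  {"dx":0,"dy":0,"dz":-0.1,"spin":0,"grip":22},
  {"dx":0,"dy":0,"dz":-0.1,"spin":0,"grip":22},
  {"dx":0,"dy":0,"dz":-0.1,"spin":0,"grip":22},
  {"dx":0,"dy":0,"dz":-0.1,"spin":0,"grip":22},
  {"dx":0,"dy":0,"dz":-0.1,"spin":0,"grip":22},
  {"dx":0,"dy":0,"dz":-0.1,"spin":0,"grip":22},
])

```text
time_s: 40.08
tcp_pos: [0.5031, -0.1216, 0.0536]
eef_rot: [-180.0, 0.0, -180.0]
contact_force: [-4.1, 1.1, 10.0]
gripper_width: 0.0279
```

In contact. I release, lift, and back off toward the robot for a check.

servo_tool([
  {"dx":0,"dy":0,"dz":0,"spin":0,"grip":55},
  {"dx":0,"dy":0,"dz":0,"spin":0,"grip":55},
  {"dx":0,"dy":0,"dz":0,"spin":0,"grip":55},
  {"dx":0,"dy":0,"dz":0,"spin":0,"grip":55},
  {"dx":0,"dy":0,"dz":2,"spin":0,"grip":55},
  {"dx":0,"dy":0,"dz":5,"spin":0,"grip":55},
  {"dx":0,"dy":0,"dz":8,"spin":0,"grip":55},
  {"dx":0,"dy":0,"dz":11,"spin":0,"grip":55},
  {"dx":0,"dy":0,"dz":15,"spin":0,"grip":55},
  {"dx":0,"dy":0,"dz":19,"spin":0,"grip":55},
])

```text
time_s: 40.92
tcp_pos: [0.5021, -0.1216, 0.2438]
eef_rot: [-180.0, -0.1, 180.0]
contact_force: [1.4, 0.1, 0.2]
gripper_width: 0.0483
```

servo_tool([
  {"dx":-3,"dy":-2,"dz":3,"spin":0,"grip":55},
  {"dx":-5,"dy":-4,"dz":6,"spin":0,"grip":55},
  {"dx":-7,"dy":-6,"dz":8,"spin":0,"grip":55},
  {"dx":-9,"dy":-8,"dz":8,"spin":0,"grip":55},
  {"dx":-10,"dy":-9.5,"dz":8,"spin":0,"grip":55},
  {"dx":-10,"dy":-9.5,"dz":8,"spin":0,"grip":55},
  {"dx":-10,"dy":-9.5,"dz":8,"spin":0,"grip":55},
  {"dx":-10,"dy":-9.5,"dz":8,"spin":0,"grip":55},
  {"dx":-10,"dy":-9.5,"dz":8,"spin":0,"grip":55},
  {"dx":-10,"dy":-9.5,"dz":8,"spin":0,"grip":55},
])

```text
time_s: 41.75
tcp_pos: [0.4033, -0.2161, 0.3222]
eef_rot: [180.0, -0.0, -180.0]
contact_force: [-0.6, 1.2, 0.4]
gripper_width: 0.0479
```

Run:
```python
from h import *
st()
for c in('wrist','scene','side'):
    print(c);look(c,['sleeve','cone_collet','chuck','block','tub'],'z_%s.png'%c,top=1)
    look(c,['small_collet','spacer'],base=.046,top=1);look(c,['nut'],base=.06,top=3)
w=cv2.imread('pics/z_wrist.png');C=cv2.resize(cv2.imread('pics/z_scene.png')[140:245,90:230],(560,420))
cv2.imwrite('pics/z.png',cv2.resize(np.hstack([C,w]),(800,300)))
```

```text
41.75 [ 0.4033 -0.2161  0.3222] [ 1.7999e+02 -4.0000e-02 -1.7996e+02] [-0.6  1.2  0.4] 0.0479
wrist
sleeve 0.6 [269. 226. 294. 260.] [ 0.5035 -0.2171] 0.88
cone_collet 0.66 [268. 262. 298. 297.] [ 0.5673 -0.2189] 0.93
chuck 0.95 [189. 211. 247. 258.] [ 0.5045 -0.3112] 0.52
block 0.64 [327. 217. 373. 261.] [ 0.5025 -0.1208  0.0018] 0.66
small_collet 0.93 [342. 234. 368. 254.] [ 0.5015 -0.1229] 0.76
spacer 0.94 [542.  84. 560. 129.] [0.3218 0.1224] 0.74
nut 0.82 [188. 230. 231. 266.] [ 0.5019 -0.3129] 0.52
scene
sleeve 0.72 [166. 162. 187. 193.] [ 0.5031 -0.2167] 0.93
cone_collet 0.65 [153. 175. 170. 206.] [ 0.5642 -0.2208] 0.92
chuck 0.66 [133. 164. 164. 184.] [ 0.5055 -0.3123] 0.45
block 0.83 [190. 180. 225. 207.] [ 0.503  -0.1213  0.1591] 0.75
tub 0.83 [333. 208. 350. 229.] [0.461  0.1936] 0.71
small_collet 0.73 [199. 171. 211. 191.] [ 0.5035 -0.122 ] 0.88
spacer 0.73 [337. 186. 355. 200.] [0.3849 0.1794] 0.7
nut 0.69 [436. 252. 462. 276.] [0.5535 0.4522] 0.76
nut 0.59 [136. 150. 154. 170.] [ 0.5012 -0.313 ] 0.82
side
sleeve 0.65 [300. 118. 316. 142.] [ 0.5057 -0.2186] 0.87
cone_collet 0.89 [277. 107. 290. 132.] [ 0.569  -0.2183] 0.93
chuck 0.88 [304. 100. 334. 126.] [ 0.5074 -0.3105] 0.54
block 0.65 [274. 145. 308. 166.] [ 0.506  -0.1166 -0.0104] 0.79
tub 0.9 [233. 239. 256. 272.] [0.466 0.197] 0.93
small_collet 0.55 [285. 135. 297. 153.] [ 0.5047 -0.1222] 0.85
spacer 0.82 [307. 257. 332. 284.] [0.3175 0.1835] 0.76
nut 0.7 [312.  90. 327. 106.] [ 0.5048 -0.3152] 0.77
nut 0.7 [279. 302. 302. 330.] [0.3273 0.298 ] 0.75
nut 0.56 [156. 348. 187. 381.] [0.4617 0.4565] 0.78
```

View pics/z.png

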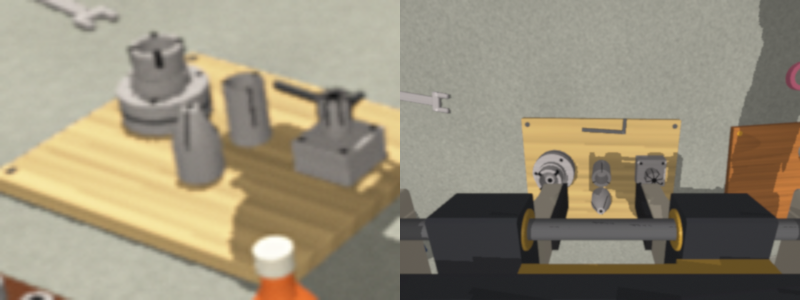

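All five pieces are standing where asked, the hex key and tub look unmoved, and the arm is clear. I hand in.

```bash
python3 -c "
from plant import r
r.close_job()"
```

```text
the job is handed in; nothing more can be done
```

All five pieces are in place on the plywood and the job is handed in, at about 43 s of the 120 s allowed. `close_job` reports no verdict, so what follows rests on my own last checks.

| Piece | Last check (three cameras unless noted) | Limit |
|---|---|---|
| Nut | about 2–5 mm from the chuck axis (y −0.313 to −0.315 against −0.311), seated flat | 9 mm |
| Small collet | about 1–2 mm from the block centre | 12 mm |
| Sleeve | about 0–2 mm from halfway in both directions | 12 mm |
| Cone collet | 61–64 mm behind the sleeve, within about 4 mm of halfway | 53–77 mm; 16 mm |
| Tub | where it was, within about 2 mm by the side camera (scene up to 4 mm off, not seen by wrist) | 25 mm |

- **Spacer:** I could not measure it once the nut covered it; the networks then found only the pink look-alike. It was released on the chuck axis at the right height, and a wrist picture taken before the nut went on showed it flat and centred round the nose.
- **Hex key:** I judged it unmoved by eye in the last picture; I did not measure it.
- **Camera disagreement:** the cameras differed by 2–5 mm on some pieces, which stays inside the tolerances.
- **Forces:** the highest I read at the tool was about 10 N, against the 40 N and 120 N limits.

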